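# Hold a telescopic handle at full extension in the bench cradle

## Task

The lock of this telescopic handle has just been repaired and is to be looked over at full reach: lay the handle, red button up, in the two forks of the raised blue cradle with its wide black butt collar just outside a fork. Then press the red button so that the inner tube springs out to its first stop, take the tube's black knob, pull it on to the second stop (fully out), and finish while still holding it there, because the tube springs back if let go. Do not disturb the tin, the machine vice or the marker.

Things in the scene. Friction and masses are not known exactly. Their poses are not given: they have to be found in the camera images.
- handle: Telescopic handle lying flat, red button up: grey square grip 26 mm wide and high, from x = -90 to +80 mm, about 0.47 kg, balanced near x = 0. Origin: centre of the underside (z = 0), midway between the places the forks carry. x points along it to the inner tube and knob, z up. The inner tube (16 mm diameter) leaves the x = +80 mm end, its axis 13 mm above the underside.
- button_top (a point): Centre of the top of the red lock button (18 mm diameter), on top of the handle at x = +30 mm, 34 mm above the handle's underside when not pressed.
- lock_button (a joint): Travel of the red button: 0 = up, 0.006 = fully down. Sprung: 2 N to start, about 4.4 N fully down; it comes up again when let go. The tube is locked until the button is pressed about 4 mm.
- inner_tube (a joint): How far the inner tube is out: 0 = locked in; about 0.03 (0.02 to 0.04) = first stop, to which its spring carries it within half a second of the press; 0.110 = second stop, a hard end. Beyond the first stop a spring draws it back, about 5 N at the second stop. It moves along the handle's +x.
- knob (a point): Centre of the black round knob on the end of the inner tube, on its axis: grip 22 mm diameter, x from -15 to +13 mm about this point, then a 26 mm disc to +21 mm. With the tube in, it is 99 mm from the handle's origin along x and 13 mm above its underside. Take it from above, fingers closing across the tube.
- cradle: Blue cradle bolted down: base 170 x 70 x 12 mm, two forks 14 mm thick on narrow posts, centred at x = -59 and +59 mm, 104 mm free between them. Slots 30 mm wide, open upward, lips flaring to about 48 mm; slot floor 75 mm above the bench, lips' top 106 mm. Origin: centre of the base's underside; x runs from fork to fork, the same way as the handle's x if it is not turned end for end; z up.
- cradle_seat (a point): Point midway between the forks at the height of the slot floors (75 mm above the bench): the handle's origin belongs here, up to about 14 mm off along x until its collar meets a fork. The handle is loose in the forks and slides along them until the collar bears.
- paste_tin: Round grey tin with red lid, 69 mm diameter, 50 mm high, origin at the centre of its underside. Bystander.
- marker: White marker with a black cap lying on the bench, 127 mm long, 17 mm thick, origin at the centre of its underside, length along y. Bystander.
- handle_collar (a point): Centre of the handle's black butt collar: 10 mm thick, 46 mm wide, 30 mm high, at x = -90 to -80 mm of the handle, underside level with the grip's. It cannot pass through a fork and so takes the pull.
- vice: Small dark grey machine vice standing on the bench, 70 x 181 mm, 44 mm high, 0.95 kg, origin at the centre of its underside, length along y. Bystander.

How it is judged:
By the outcome, as a careful person would: the job done as asked, in the order asked, and still so for the second after the job is handed in, while the arm keeps its last pose, push and grip.
It also fails if it takes over 64 s, if anything falls off the work surface, if the arm or the gripper's body presses on something with over 40 N, if the wrist force passes 120 N, or if a joint passes its speed limit or range.

## Robot

A 6-joint arm with a two-finger parallel gripper is mounted at the origin on a cart in front of the work surface, level with it; the furniture and walls round the work are solid. World frame = base frame: x ahead of the robot, y to its left, z up, the work surface at z = 0. Lengths are in mm, angles in rad, forces in N, time in s.
With the tool pointing down it reaches from about 350 to 975 mm from the base axis. Payload 4.9 kg.
Tool frame: the origin (TCP) lies midway between the tips of the shut fingers; the grasp point (between the pads) lies 19 mm behind it (bot.hold_point_z is the distance from the TCP to the grasp point, in mm); x points along the fingers, y is the direction in which the jaws open and shut, and the axes are right-handed (so a half turn about x gives the same grasp; the last joint's range is limited). The gripper opens to 85 mm and grips with 20 to 120 N. Pads are 22 mm wide; open, the fingers measure 114 mm over their backs; the gripper's body (76 mm by 85 mm) begins 54 mm behind the grasp point. The pads swing forward as they close: fully open they stand 13 mm farther back than shut.
Start: joints at [-1.292, 0.053, 1.613, -0, 1.476, -0.119], TCP at [242.112, -576.18, 231.304] pointing down, gripper open.
Joint ranges: [-3.01, 3.01], [-1.01, 2.22], [0.06, 2.58], [-1.02, 4.17], [0.09, 2.62], [-3.14, 3.14]. Speed limits (rad/s): [2.57, 2.57, 3.14, 3.14, 3.14, 3.14].

## Interface

Orientations are given as a 3x3 rotation matrix whose columns are the frame's x, y, z axes.
In Python, from rig import observe, camera, camera_model, bot gives the robot as it stands.
- The arm moves only by the shell command python3 -m handwheel 'ROWS' [FORCE]. ROWS is JSON, a list of rows, each a list of 7 numbers: the gripper's target within -1 to 1 (fully open at 1, half-way at 0, shut at -1), then the shift along the tool's x, y, z in m, then the turn, a rotation vector about the tool's x, y, z in degrees. In form: [[grip, x, y, z, rx, ry, rz], ...]. A call has 1 to 20 rows; each row shifts and turns the commanded pose from where the row before left it, along the tool's axes as they then stand; what a row does not reach is not made up. A row lasts 1/10 s, in which the tool goes at most 50 mm and 8.59 degrees, less where a joint would pass 70% of its speed; a pose out of reach is approached as far as the arm can. A call with a gripper value outside its range is refused whole. The fingers move at their own pace and stop on an object; FORCE is the grip in N (left out, the last holds). Time passes only in rows, so rows that do not move let the fingers close. It gives the time, the measured TCP pose, the force and the opening at its end, in the units of the state.
- observe(): the state, without advancing time (a new reading comes with each control period).
- camera(name): name is "scene" or "top"; returns the picture (384x512x3 uint8, red, green, blue); there is no depth.
- camera_model(name): a dict with "fx", "fy", "cx", "cy" (pixels), "R" (3x3) and "t" (3): a world point X has camera coordinates R X + t. Camera axes: x right, y down, z forward; pixel columns grow to the right and rows downward; lengths in mm; the calibration is good to about 2 mm. A picture is of the moment at which its call begins. camera_model takes no time and is no camera call.
- bot.job_done(): hands the job in, once; it reports no verdict.
The state is a dict: "clock": time; "q": joint angles; "qd": joint speeds; "joint_torque": joint torques, N m; "eef_pos": TCP position; "tool_rot": TCP orientation; "wrist_force": force on the tool from outside, world axes, zero at the start; "ft_torque": the same for the moment, N m; "grip_width": opening from 0.0 (shut) to 1.0 (fully open).
Only numpy, scipy, OpenCV 4.12 (cv2) and the standard library are available. Lean on these libraries where they do the work, as an engineer would, in place of code of your own. Each camera call takes 0.05 s, during which the arm holds its last target.

## Working session

There is one attempt and no reset: what is moved stays moved. The work goes in short steps, Python scripts to look and compute and a shell command to move; the robot and the scene stay as the last step left them, time stands still between calls to the robot, and variables do not carry over. Pictures are saved under pics/ and viewed, and the job is handed in when it is done.

```bash
ls; mkdir -p pics; python3 - <<'E'
from rig import observe,camera,camera_model,bot
import cv2,numpy as np
for n in("scene","top"):
    im=camera(n); cv2.imwrite(f"pics/{n}0.png",im[:,:,::-1]); m=camera_model(n)
    R=np.array(m["R"]);print(n,m["fx"],m["cx"],m["cy"],np.round(R,3).tolist(),np.round(-R.T@np.array(m["t"])))
s=observe();print(s["clock"],s["eef_pos"],np.round(s["tool_rot"],3).tolist(),s["wrist_force"],bot.hold_point_z,s["grip_width"])
E
```

```text
pics
scene 375.2550202315351 260.22276032383223 192.69031517475196 [[-0.798, -0.603, -0.005], [-0.422, 0.564, -0.709], [0.431, -0.564, -0.705]] [141. 593. 720.]
top 361.138568471882 251.65323072332382 191.5144331364281 [[0.016, -1.0, -0.006], [-0.974, -0.014, -0.227], [0.227, 0.01, -0.974]] [356.  89. 979.]
0.1 [ 241.96226196 -575.66534356  230.18890764] [[-0.001, 0.387, -0.922], [0.002, -0.922, -0.387], [-1.0, -0.002, -0.0]] [-0.46562194 -0.1463639   0.35440524] 18.700000000000003 1.0004434050232125
```

View pics/scene0.png

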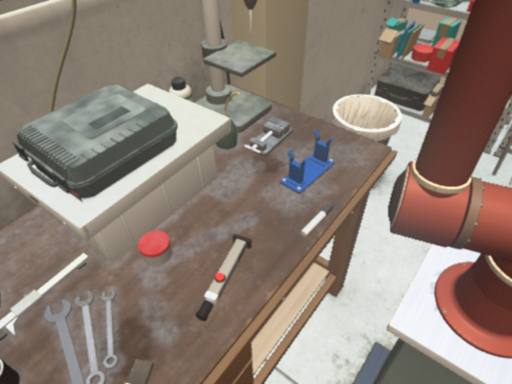

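View pics/top0.png

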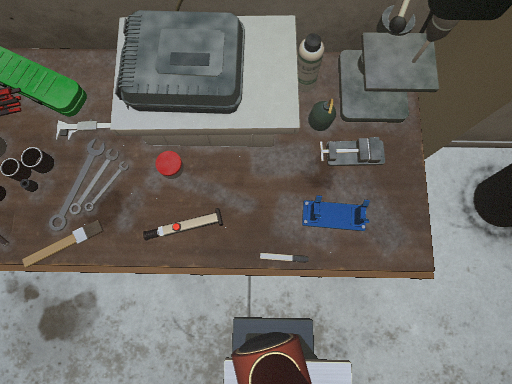

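```bash
cat > h.py <<'E'
from rig import observe,camera,camera_model,bot
import cv2,numpy as np
def ray(n,u,v):
    m=camera_model(n);R=np.array(m["R"]);t=np.array(m["t"])
    return -R.T@t, R.T@np.array([(u-m["cx"])/m["fx"],(v-m["cy"])/m["fy"],1])
def onz(n,u,v,z):
    c,d=ray(n,u,v);return c+d*(z-c[2])/d[2]
def tri(a,b):
    c1,d1=ray("top",*a);c2,d2=ray("scene",*b)
    s=np.linalg.lstsq(np.stack([d1,-d2],1),c2-c1,rcond=None)[0]
    p,q=c1+s[0]*d1,c2+s[1]*d2;return (p+q)/2,np.linalg.norm(p-q)
def proj(n,X):
    m=camera_model(n);c=np.array(m["R"])@np.array(X,float)+np.array(m["t"])
    return np.array([m["fx"]*c[0]/c[2]+m["cx"],m["fy"]*c[1]/c[2]+m["cy"]])
def crop(im,x0,y0,x1,y1,k,f):
    cv2.imwrite("pics/"+f,cv2.resize(im[y0:y1,x0:x1,::-1],None,fx=k,fy=k,interpolation=cv2.INTER_CUBIC))
def comps(mask,box,mn=8):
    x0,y0,x1,y1=box;n,l,s,c=cv2.connectedComponentsWithStats(mask[y0:y1,x0:x1].astype(np.uint8))
    return [(int(s[i,4]),np.round(c[i]+[x0,y0],1).tolist(),(s[i,:4]+[x0,y0,0,0]).tolist()) for i in range(1,n) if s[i,4]>=mn]
E
python3 - <<'E'
from h import *
t=cv2.imread("pics/top0.png")[:,:,::-1];s=cv2.imread("pics/scene0.png")[:,:,::-1]
crop(t,135,200,235,245,8,"a1.png");crop(t,295,190,375,235,8,"a2.png")
crop(s,190,225,260,325,6,"a3.png");crop(s,275,125,345,195,8,"a4.png")
for im,b,n in((t,(135,200,235,245),"top"),(s,(190,225,260,325),"scene")):
    i=im.astype(int);print(n,"red",comps((i[...,0]>130)&(i[...,1]<70),b))
    print("dark",comps(i.max(2)<45,b))
for im,b,n in((t,(295,190,375,235),"top"),(s,(275,125,345,195),"scene")):
    i=im.astype(int);print(n,"blue",comps((i[...,2]>i[...,0]+40),b))
E
```

```text
top red []
dark [(24, [148.7, 231.2], [144, 229, 13, 6]), (32, [150.4, 236.8], [145, 235, 13, 5])]
scene red [(12, [219.6, 279.1], [216, 277, 8, 4])]
dark [(13, [201.2, 317.4], [198, 315, 7, 5])]
top blue [(1432, [333.2, 214.8], [302, 195, 68, 36]), (34, [365.9, 202.4], [363, 200, 7, 6])]
scene blue [(25, [316.6, 134.0], [315, 130, 4, 9]), (58, [321.6, 143.6], [316, 140, 13, 8]), (32, [290.5, 153.7], [288, 150, 6, 9]), (787, [308.1, 172.9], [281, 153, 53, 40]), (77, [295.9, 164.9], [290, 160, 12, 14]), (11, [297.7, 175.7], [295, 174, 6, 5])]
```

View pics/a1.png

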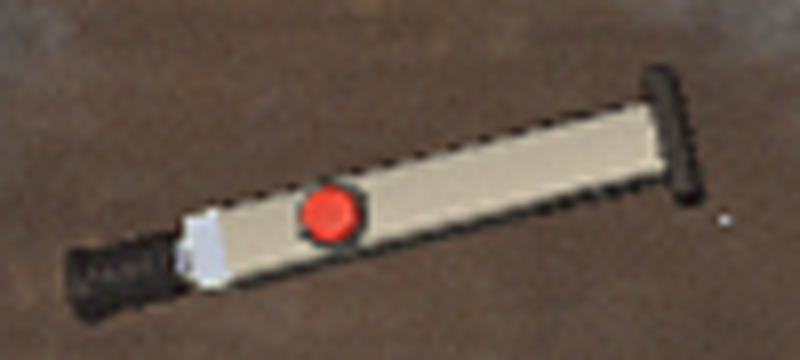

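View pics/a2.png

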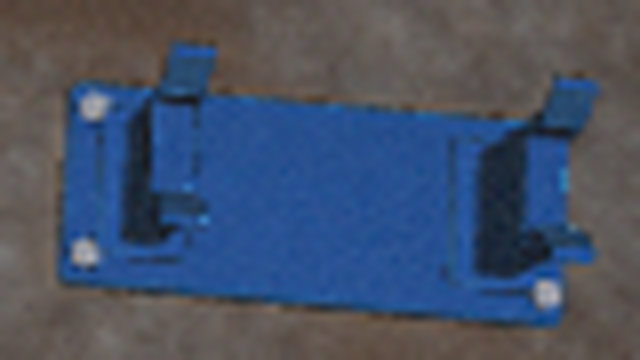

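View pics/a3.png

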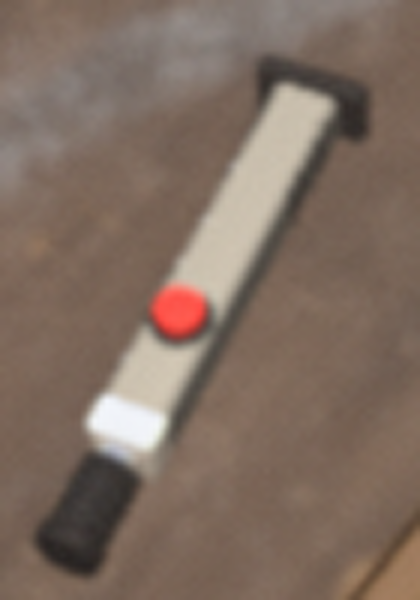

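View pics/a4.png

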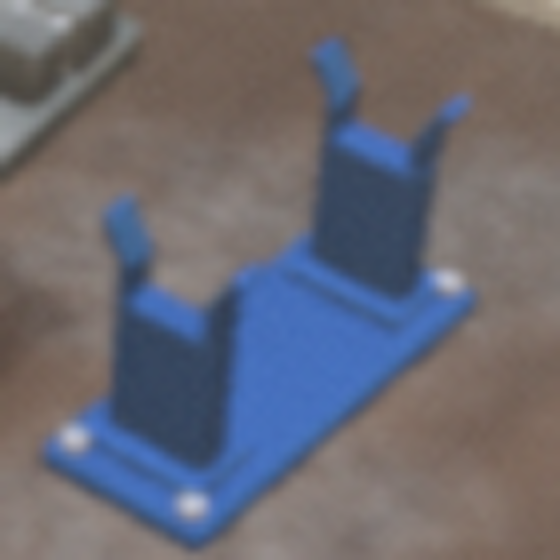

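```bash
python3 - <<'E'
from h import *
T=lambda p,o,k:(p[0]/k+o[0]-.44,p[1]/k+o[1]-.44)
a1=lambda *p:T(p,(135,200),8);a2=lambda *p:T(p,(295,190),8);a3=lambda *p:T(p,(190,225),6);a4=lambda *p:T(p,(275,125),8)
f=lambda n,p,z:np.round(onz(n,*p,z),1)
print("button",f("top",a1(330,213),34),f("scene",a3(180,310),34),tri(a1(330,213),a3(180,310)))
print("collar top far corners top:",f("top",a1(645,68),30),f("top",a1(690,203),30),)
print("collar scene",f("scene",a3(262,62),30),f("scene",a3(366,105),30))
print("grip white end scene",f("scene",a3(105,395),26),f("scene",a3(165,430),26),"top",f("top",a1(185,218),26),f("top",a1(205,290),26))
print("grip at collar top",f("top",a1(645,103),26),f("top",a1(662,170),26))
print("base",[f("top",a2(*p),12) for p in((70,85),(60,282),(558,325))])
print("base scene",[f("scene",a4(*p),12) for p in((45,450),(195,540),(475,295))])
print("floorL top corners",[f("top",a2(*p),75) for p in((155,98),(197,98),(150,195),(195,190))])
print("floorR top",[f("top",a2(*p),75) for p in((528,135),(567,135),(525,228),(566,228))])
print("scene floorL near corners",[f("scene",a4(*p),75) for p in((130,310),(203,338),(145,285),(212,312))])
print("scene floorR",[f("scene",a4(*p),75) for p in((338,140),(412,167),(350,120),(415,145))])
print("lips top L far",[f("top",a2(*p),106) for p in((175,45),(215,48))],"R",[f("top",a2(*p),106) for p in((558,78),(598,82))])
E
```

```text
button [479.9 296.2  34. ] [477.8 296.3  34. ] (array([479.26170556, 296.07822403,  32.71527479]), np.float64(1.7439407398700595))
collar top far corners top: [530.6 195.   30. ] [485.5 178.3  30. ]
collar scene [528.8 191.   30. ] [483.3 183.1  30. ]
grip white end scene [479.8 334.1  26. ] [454.2 331.7  26. ] top [478.5 346.   26. ] [454.8 337.6  26. ]
grip at collar top [519.4 195.   26. ] [497.  188.4  26. ]
base [array([559.3, -42.9,  12. ]), array([491.7, -38.5,  12. ]), array([ 479.8, -204.7,   12. ])]
base scene [array([557.6, -43.4,  12. ]), array([492.1, -37.3,  12. ]), array([ 479.6, -205.2,   12. ])]
floorL top corners [array([542.3, -61.3,  75. ]), array([542.5, -74.7,  75. ]), array([511., -59.,  75.]), array([512.8, -73.3,  75. ])]
floorR top [array([ 532.1, -179.3,   75. ]), array([ 532.2, -191.7,   75. ]), array([ 502.2, -176.8,   75. ]), array([ 502.4, -189.7,   75. ])]
scene floorL near corners [array([537. , -59.3,  75. ]), array([510. , -61.8,  75. ]), array([540.1, -72.9,  75. ]), array([514.7, -74.6,  75. ])]
scene floorR [array([ 529.6, -179.8,   75. ]), array([ 501. , -181.9,   75. ]), array([ 532.3, -192.4,   75. ]), array([ 506.5, -193.5,   75. ])]
lips top L far [array([552.7, -62.7, 106. ]), array([551.9, -75. , 106. ])] R [array([ 544. , -180.3,  106. ]), array([ 543. , -192.5,  106. ])]
```

The top view shows the handle lying with its knob towards +y, the button at about (176, 226) and the collar at (219, 216). The cradle sits at about (333, 213), its forks running along y with a tilt of about 4°. From these the handle origin is about (487, 268) and the seat about (521, -125). I'll turn the tool first.

```bash
python3 -m handwheel '[[1,0,0,0,-8.2,0,0],[1,0,0,0,-8.2,0,0],[1,0,0,0,-8.2,0,0],[1,0,0,0,-8.2,0,0],[1,0,0,0,-8.2,0,0],[1,0,0,0,-8.2,0,0],[1,0,0,0,-8.2,0,0],[1,0,0,0,-8.2,0,0],[1,0,0,0,-8.2,0,0],[1,0,0,0,-8.2,0,0]]' 40
cat >> h.py <<'E'
def to(P,yaw=None):
    s=observe();R=np.array(s["tool_rot"]);p=np.array(s["eef_pos"])
    print("t",round(s["clock"],2),"at",np.round(p,1),"tool x",np.round(R[:,0],3),"yaw of tool y",np.round(np.degrees(np.arctan2(R[1,1],R[0,1])),2),"F",np.round(s["wrist_force"],1),"w",round(s["grip_width"],3),"q",np.round(s["q"],2))
    if P is not None: print("shift in tool axes mm",np.round(R.T@(np.array(P)-p),1))
E
python3 -c "
from h import *
to([486.7,267.5,120])"
```

```text
clock: 1.1
eef_pos: [242.0, -575.8, 230.6]
tool_rot: [[-0.0, 0.965, 0.261], [0.001, 0.261, -0.965], [-1.0, -0.0, -0.001]]
wrist_force: [0.0, -0.2, -0.5]
grip_width: 0.999
t 1.1 at [ 242.  -575.8  230.6] tool x [-0.     0.001 -1.   ] yaw of tool y 15.13 F [ 0.  -0.2 -0.5] w 0.999 q [-1.29  0.05  1.61 -0.    1.48 -1.56]
shift in tool axes mm [ 111.5  456.3 -750.1]
```

```bash
python3 -m handwheel '[[1,0,0.026,-0.03,0,0,0],[1,0,0.028,-0.04,0,0,0],[1,0,0.028,-0.041,0,0,0],[1,0,0.028,-0.041,0,0,0],[1,0,0.028,-0.041,0,0,0],[1,0,0.028,-0.041,0,0,0],[1,0,0.028,-0.041,0,0,0],[1,0,0.028,-0.041,0,0,0],[1,0,0.028,-0.041,0,0,0],[1,0,0.028,-0.041,0,0,0],[1,0,0.028,-0.041,0,0,0],[1,0,0.028,-0.041,0,0,0],[1,0,0.028,-0.041,0,0,0],[1,0,0.028,-0.041,0,0,0],[1,0,0.028,-0.041,0,0,0],[1,0.02,0.028,-0.041,0,0,0],[1,0.03,0.01,-0.03,0,0,0],[1,0.03,0,-0.025,0,0,0],[1,0.03,0,-0.009,0,0,0],[1,0,0,0,0,0,0]]'
python3 -c "
from h import *
to([486.7,267.5,120])
crop(camera('top'),135,200,235,245,8,'b1.png');cv2.imwrite('pics/b2.png',camera('scene')[:,:,::-1])"
```

```text
clock: 3.1
eef_pos: [496.8, 221.8, 116.8]
tool_rot: [[-0.011, 0.966, 0.258], [-0.003, 0.258, -0.966], [-1.0, -0.011, 0.0]]
wrist_force: [-0.5, -0.8, -0.3]
grip_width: 0.998
t 3.1 at [496.8 221.8 116.8] tool x [-0.011 -0.003 -1.   ] yaw of tool y 14.92 F [-0.5 -0.8 -0.3] w 0.998 q [ 0.28 -0.03  1.9   0.    1.29  0.02]
shift in tool axes mm [ -3.2   2.  -46.8]
```

View pics/b2.png

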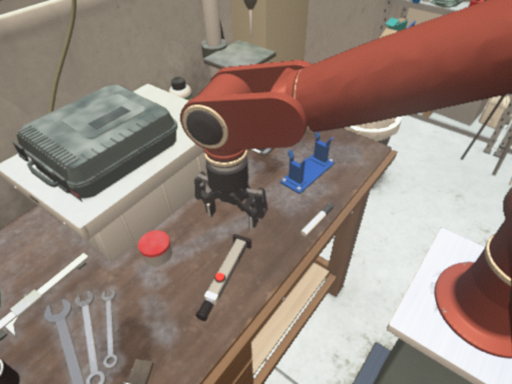

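```bash
python3 -m handwheel '[[1,0,0.001,-0.02,0,0,0],[1,0,0.001,-0.02,0,0,0],[1,0,0,-0.007,0,0,0],[1,0,0,0,0,0,0],[1,0,0,0,0,0,0]]'
python3 -c "
from h import *
to([486.7,267.5,30])"
```

```text
clock: 3.7
eef_pos: [491.9, 267.1, 123.8]
tool_rot: [[0.002, 0.967, 0.255], [0.0, 0.255, -0.967], [-1.0, 0.002, 0.0]]
wrist_force: [-1.1, 0.5, 0.1]
grip_width: 0.998
t 3.7 at [491.9 267.1 123.8] tool x [ 0.002  0.    -1.   ] yaw of tool y 14.76 F [-1.1  0.5  0.1] w 0.998 q [ 0.36 -0.01  1.86 -0.    1.29  0.11]
shift in tool axes mm [93.8 -5.1 -1.8]
```

```bash
python3 -m handwheel '[[1,0.015,-0.005,-0.002,0,0,0],[1,0.03,0,0,0,0,0],[1,0.03,0,0,0,0,0],[1,0.018,0,0,0,0,0],[1,0,0,0,0,0,0],[1,0,0,0,0,0,0]]'
python3 -c "
from h import *
to([486.7,267.5,5])
crop(camera('top'),125,190,235,255,7,'c1.png');crop(camera('scene'),170,210,290,330,6,'c2.png')"
```

```text
clock: 4.3
eef_pos: [485.3, 267.8, 29.0]
tool_rot: [[-0.001, 0.967, 0.255], [-0.001, 0.255, -0.967], [-1.0, -0.001, 0.0]]
wrist_force: [1.1, 0.2, 0.3]
grip_width: 0.996
t 4.3 at [485.3 267.8  29. ] tool x [-0.001 -0.001 -1.   ] yaw of tool y 14.76 F [1.1 0.2 0.3] w 0.996 q [ 0.37  0.1   1.92 -0.    1.12  0.11]
shift in tool axes mm [24.   1.4  0.6]
```

View pics/c2.png

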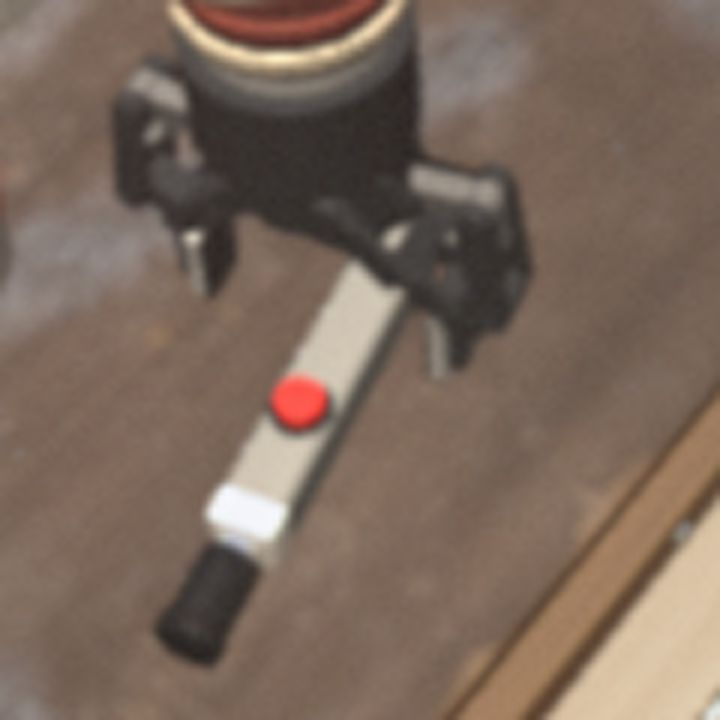

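The fingers straddle the grip behind the button, with tips at crop (200, 290) and (440, 375). I'll go down and close.

```bash
python3 -m handwheel '[[1,0.012,0.001,0,0,0,0],[1,0.012,0,0,0,0,0],[1,0,0,0,0,0,0],[-0.2,0,0,0,0,0,0],[-1,0,0,0,0,0,0],[-1,0,0,0,0,0,0],[-1,0,0,0,0,0,0],[-1,0,0,0,0,0,0],[-1,0,0,0,0,0,0],[-1,0,0,0,0,0,0],[-1,0,0,0,0,0,0],[-1,0,0,0,0,0,0]]' 60
python3 -c "
from h import *
to([486.7,267.5,160])"
```

```text
clock: 5.6
eef_pos: [487.2, 268.8, 6.2]
tool_rot: [[0.001, 0.967, 0.255], [0.0, 0.255, -0.967], [-1.0, 0.001, -0.0]]
wrist_force: [-0.1, -1.0, 4.3]
grip_width: 0.284
t 5.6 at [487.2 268.8   6.2] tool x [ 0.001  0.    -1.   ] yaw of tool y 14.79 F [-0.1 -1.   4.3] w 0.284 q [0.37 0.14 1.92 0.   1.07 0.11]
shift in tool axes mm [-153.8   -0.7    1.1]
```

```bash
python3 -m handwheel '[[-1,-0.01,0,0,0,0,0],[-1,-0.03,0,0,0,0,0],[-1,-0.04,0,0,0,0,0],[-1,-0.04,0,0,6,0,0],[-1,-0.035,0,0,6,0,0],[-1,0,0,0,7,0,0],[-1,0,0,0,0,0,0]]'
python3 -c "
from h import *
to([521,-125,165])
crop(camera('top'),120,180,250,270,6,'d1.png');crop(camera('scene'),150,180,290,320,5,'d2.png')"
```

```text
clock: 6.3
eef_pos: [486.3, 268.4, 161.0]
tool_rot: [[-0.0, 0.997, -0.073], [-0.0, -0.073, -0.997], [-1.0, -0.0, 0.0]]
wrist_force: [0.2, 0.2, -5.4]
grip_width: 0.291
t 6.3 at [486.3 268.4 161. ] tool x [-0. -0. -1.] yaw of tool y -4.2 F [ 0.2  0.2 -5.4] w 0.291 q [ 0.37 -0.06  1.84 -0.    1.36  0.44]
shift in tool axes mm [ -4.   63.4 389.8]
```

View pics/d2.png

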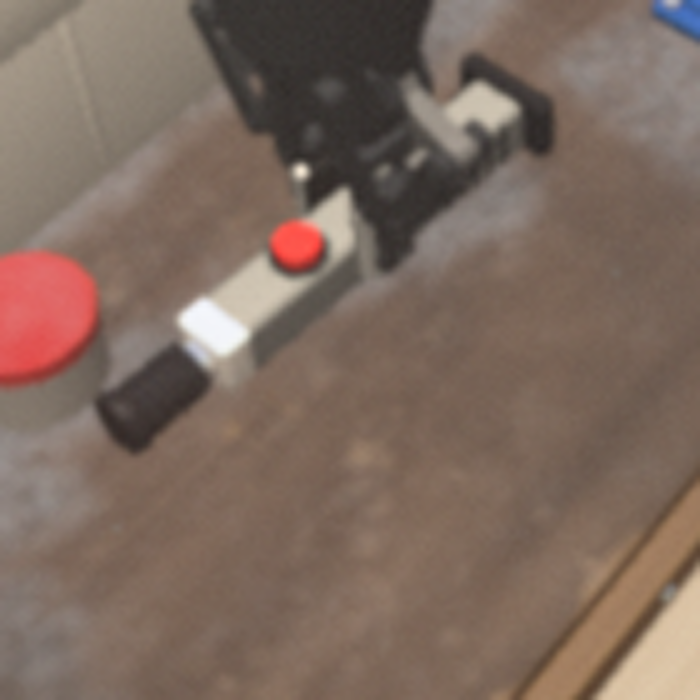

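View pics/d1.png

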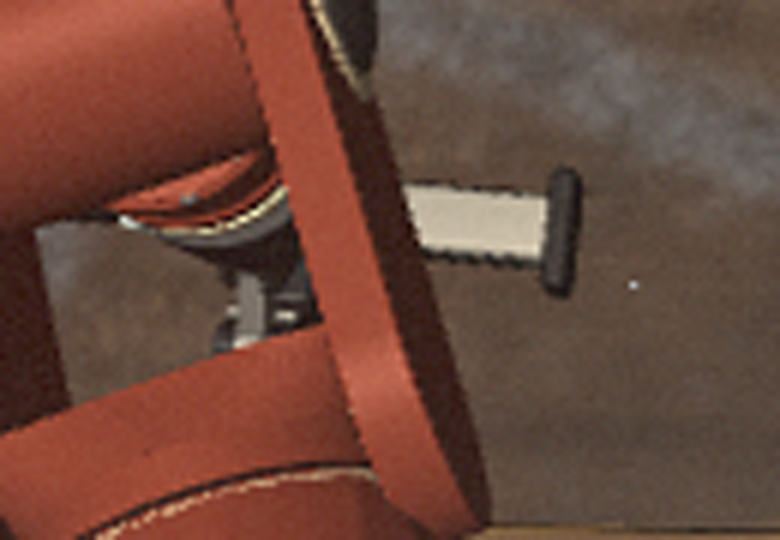

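```bash
python3 - <<'E'
from h import *
T=lambda p,o,k:(p[0]/k+o[0]-.42,p[1]/k+o[1]-.42)
print("btn scene",onz("scene",*T((297,240),(150,180),5),189))
print("collar top",onz("top",*T((565,170),(120,180),6),185),onz("top",*T((556,292),(120,180),6),185))
s=lambda *p:T(p,(150,180),5)
for z in(180,185):print("collar scene",z,onz("scene",*s(465,58),z),onz("scene",*s(548,100),z))
for nm,X in(("btn",30),("coll",-85)):
    d=np.array([.073,.997]);b=np.array([486.5,268])+X*d;print(nm,b)
d=np.array([.073,.997])
from math import *
# tilt-check: triangulate collar centre
print(tri(T((561,230),(120,180),6),s(507,79)))
E
```

```text
btn scene [486.12200006 297.14889705 189.        ]
collar top [502.39890722 180.88970548 185.        ] [456.80754494 182.37672414 185.        ]
collar scene 180 [502.69649097 179.22387917 180.        ] [460.95534129 177.93220383 180.        ]
collar scene 185 [499.34938196 183.0532967  185.        ] [457.99486069 181.77358553 185.        ]
btn [488.69 297.91]
coll [480.295 183.255]
(array([479.61285071, 181.39214704, 183.63395777]), np.float64(0.9660205789396488))
```

```bash
python3 -m handwheel '[[-1,0,0.003,0.015,0,0,0],[-1,0,0.006,0.03,0,0,0],[-1,0,0.007,0.04,0,0,0],[-1,0,0.007,0.04,0,0,0],[-1,0,0.007,0.04,0,0,0],[-1,0,0.007,0.04,0,0,0],[-1,0,0.007,0.04,0,0,0],[-1,0,0.007,0.04,0,0,0],[-1,0,0.007,0.04,0,0,0],[-1,0,0.005,0.03,0,0,0],[-1,0,0.001,0.017,0,0,0],[-1,0,0,0.008,0,0,0],[-1,0,0,0,0,0,0],[-1,0,0,0,0,0,0],[-1,0,0,0,0,0,0]]'
python3 -c "
from h import *
to([521.8,-115.3,120])
crop(camera('top'),270,160,400,250,6,'e1.png');crop(camera('scene'),230,60,370,200,5,'e2.png')"
```

```text
clock: 7.9
eef_pos: [522.4, -114.1, 160.3]
tool_rot: [[-0.001, 0.997, -0.072], [0.001, -0.072, -0.997], [-1.0, -0.001, -0.001]]
wrist_force: [1.2, -0.3, -4.5]
grip_width: 0.29
t 7.9 at [ 522.4 -114.1  160.3] tool x [-0.001  0.001 -1.   ] yaw of tool y -4.12 F [ 1.2 -0.3 -4.5] w 0.29 q [-0.35 -0.11  1.89  0.    1.36 -0.28]
shift in tool axes mm [40.3 -0.5  1.2]
```

View pics/e2.png

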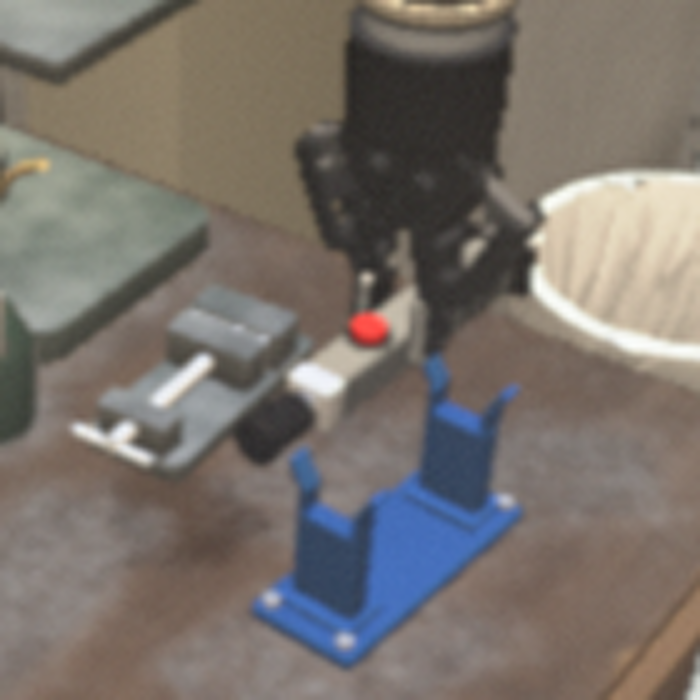

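View pics/e1.png

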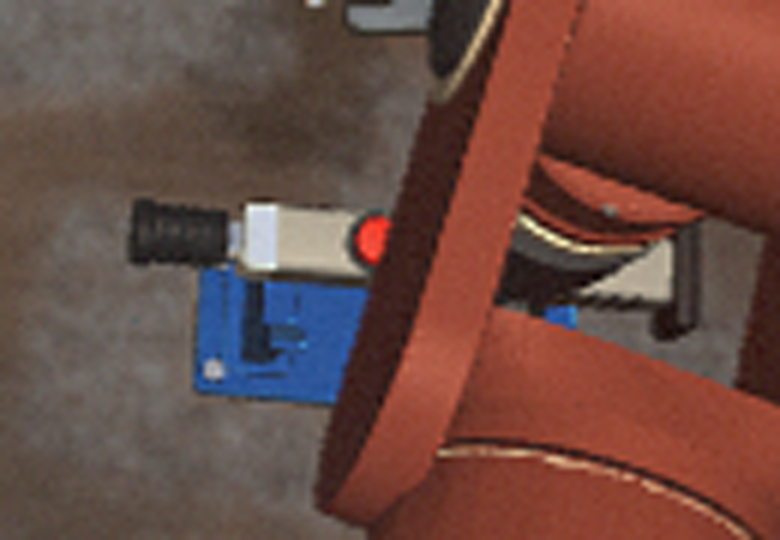

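```bash
python3 -m handwheel '[[-1,0.01,0,0.001,0,0,0],[-1,0.015,0,0,0,0,0],[-1,0.015,0,0,0,0,0],[-1,0.004,0,0,0,0,0],[-1,0,0,0,0,0,0]]'
python3 -c "
from h import *
print(onz('top',332.1,199.8,188))
print('collar btn', onz('top',690/6+270-.42,236/6+160-.42,184))
to([521.8,-115.3,82])
crop(camera('top'),270,160,400,250,6,'f1.png');crop(camera('scene'),260,90,360,190,7,'f2.png')"
```

```text
clock: 8.5
eef_pos: [521.3, -115.7, 114.4]
tool_rot: [[-0.004, 0.997, -0.073], [0.001, -0.073, -0.997], [-1.0, -0.004, -0.001]]
wrist_force: [-0.0, -0.1, -4.3]
grip_width: 0.293
[524.22408178 -83.11371576 188.        ]
collar btn [ 528.85908437 -201.60831876  184.        ]
t 8.5 at [ 521.3 -115.7  114.4] tool x [-0.004  0.001 -1.   ] yaw of tool y -4.21 F [-0.  -0.1 -4.3] w 0.293 q [-0.36 -0.06  1.93 -0.    1.28 -0.28]
shift in tool axes mm [32.4  0.6 -0.4]
```

View pics/f2.png

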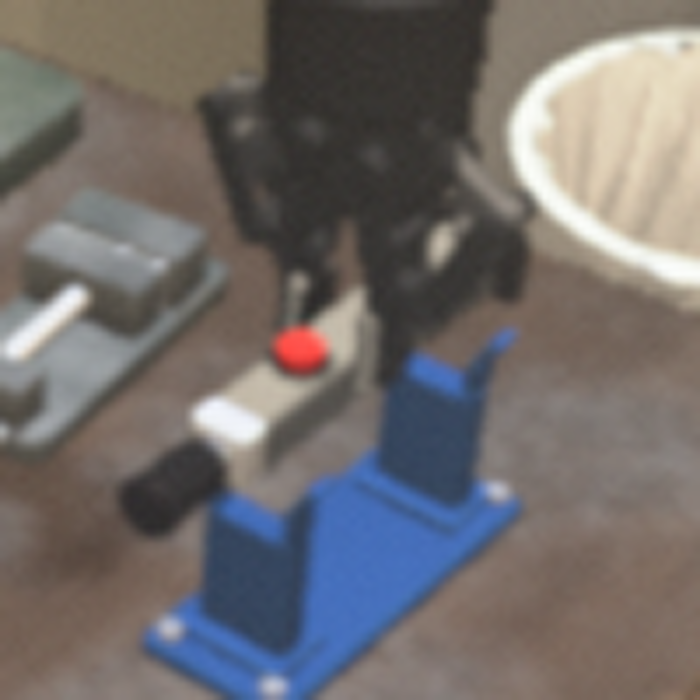

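View pics/f1.png

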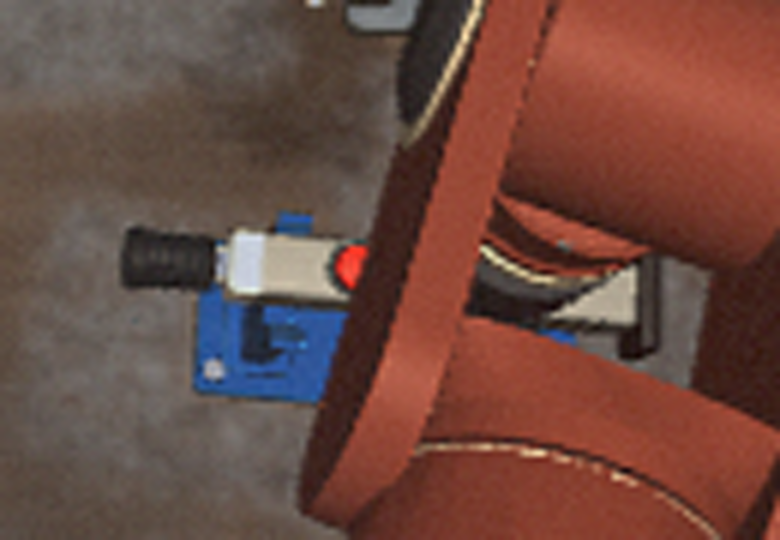

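```bash
python3 -m handwheel '[[-1,0.008,0,0,0,0,0],[-1,0.008,0,0,0,0,0],[-1,0.006,0,0,0,0,0],[-1,0.004,0,0,0,0,0],[-1,0.003,0,0,0,0,0],[-1,0.001,0,0,0,0,0],[-1,0,0,0,0,0,0]]'
python3 -c "
from h import *
to([521.8,-115.3,80])
crop(camera('top'),270,160,400,250,6,'g1.png');crop(camera('scene'),260,90,360,190,7,'g2.png')"
```

```text
clock: 9.3
eef_pos: [522.2, -116.0, 86.3]
tool_rot: [[-0.001, 0.997, -0.074], [0.0, -0.074, -0.997], [-1.0, -0.001, -0.0]]
wrist_force: [-2.2, 0.2, -5.1]
grip_width: 0.287
t 9.3 at [ 522.2 -116.    86.3] tool x [-0.001  0.    -1.   ] yaw of tool y -4.22 F [-2.2  0.2 -5.1] w 0.287 q [-0.36 -0.02  1.94 -0.    1.22 -0.28]
shift in tool axes mm [ 6.3 -0.5 -0.7]
```

View pics/g2.png

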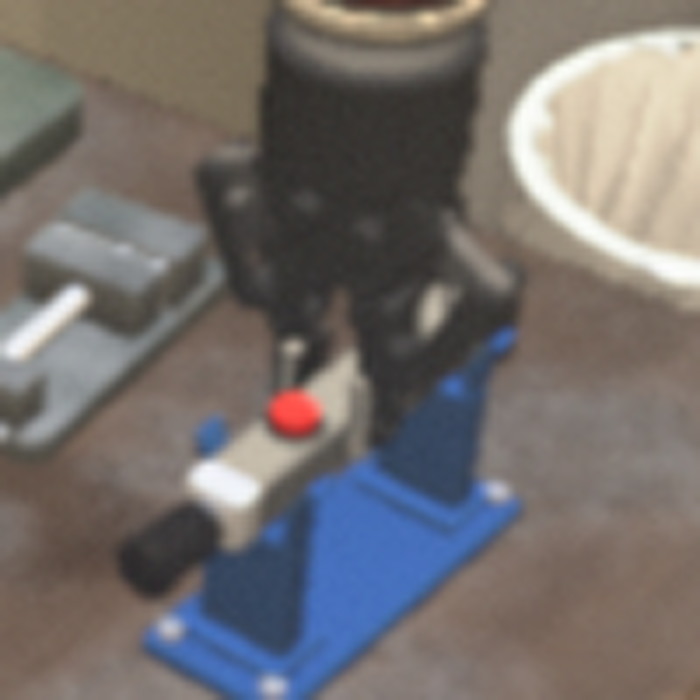

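View pics/g1.png

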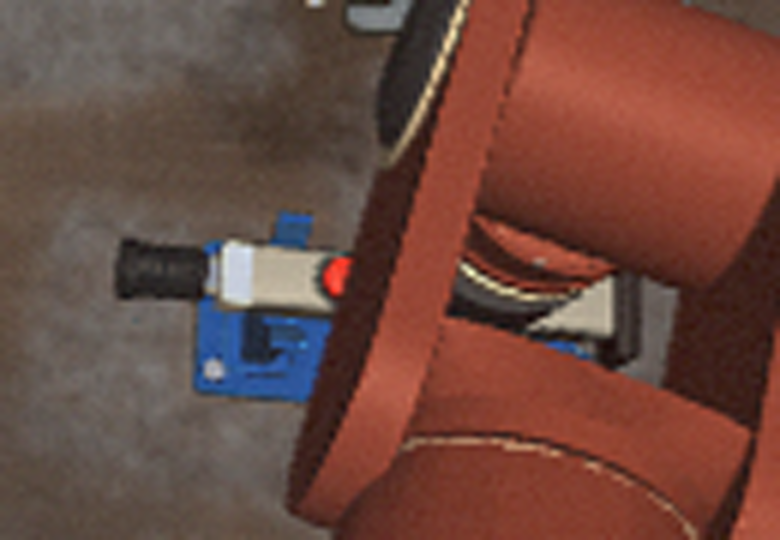

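```bash
python3 -m handwheel '[[-1,0.002,0,0,0,0,0],[-1,0.002,0,0,0,0,0],[-1,0.001,0,0,0,0,0],[-1,0,0,0,0,0,0]]'
python3 -c "
from h import *
to([521.8,-115.3,80])"
```

```text
clock: 9.8
eef_pos: [522.4, -116.1, 81.4]
tool_rot: [[-0.0, 0.997, -0.073], [-0.0, -0.073, -0.997], [-1.0, -0.0, 0.0]]
wrist_force: [-2.8, -0.4, -4.1]
grip_width: 0.289
t 9.8 at [ 522.4 -116.1   81.4] tool x [-0. -0. -1.] yaw of tool y -4.21 F [-2.8 -0.4 -4.1] w 0.289 q [-0.36 -0.02  1.95 -0.    1.21 -0.28]
shift in tool axes mm [ 1.4 -0.7 -0.8]
```

```bash
python3 -m handwheel '[[-1,0.001,-0.001,0,0,0,0],[-1,0.001,0,0,0,0,0],[-1,0,0,0,0,0,0]]'
python3 -c "
from h import *
to(None)
crop(camera('scene'),260,90,360,190,7,'i2.png')"
```

```text
clock: 10.1
eef_pos: [522.3, -116.2, 81.2]
tool_rot: [[0.001, 0.997, -0.073], [-0.0, -0.073, -0.997], [-1.0, 0.001, 0.0]]
wrist_force: [-3.7, 1.4, 4.9]
grip_width: 0.291
t 10.1 at [ 522.3 -116.2   81.2] tool x [ 0.001 -0.    -1.   ] yaw of tool y -4.21 F [-3.7  1.4  4.9] w 0.291 q [-0.36 -0.02  1.95  0.    1.21 -0.28]
```

View pics/i2.png

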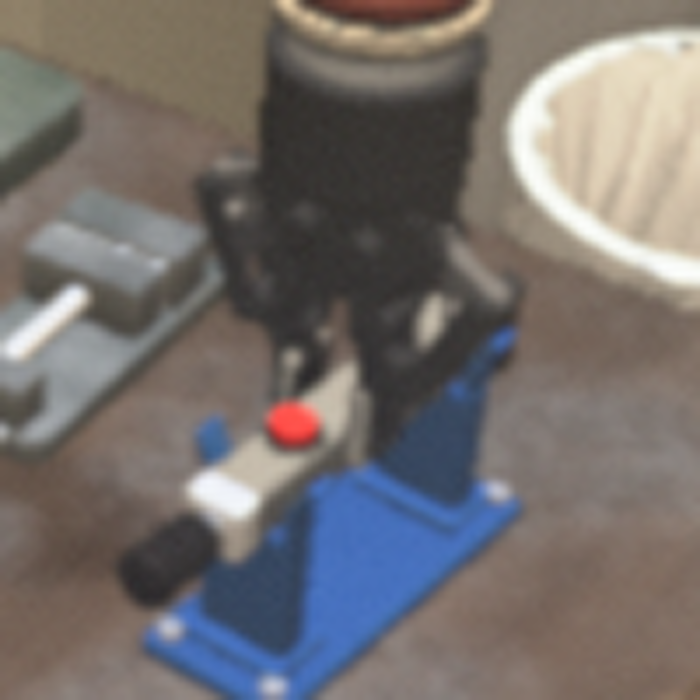

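It's down on the slot floor: Fz changed from -4 to +5 and the height fits. I'll release, rise and look.

```bash
python3 -m handwheel '[[-0.1,0,0,0,0,0,0],[0.2,0,0,0,0,0,0],[0.2,0,0,0,0,0,0],[0.2,0,0,0,0,0,0],[0.2,0,0,0,0,0,0],[0.2,-0.02,0,0,0,0,0],[0.2,-0.03,0,0,0,0,0],[0.2,-0.04,0,0,0,0,0],[0.2,-0.03,0,0,0,0,0],[-1,0,0,0.03,0,0,0],[-1,0,0,0.04,0,0,0],[-1,0,0,0.04,0,0,0],[-1,0,0,0.04,0,0,0],[-1,0,0,0.03,0,0,0],[-1,0,0,0,0,0,0],[-1,0,0,0,0,0,0],[-1,0,0,0,0,0,0]]'
python3 -c "
from h import *
to(None)
crop(camera('top'),270,160,400,250,6,'j1.png');crop(camera('scene'),240,90,360,210,6,'j2.png')"
```

```text
clock: 11.85
eef_pos: [508.5, -294.6, 199.4]
tool_rot: [[-0.0, 0.997, -0.073], [0.001, -0.073, -0.997], [-1.0, -0.0, -0.001]]
wrist_force: [-0.5, 0.2, -0.1]
grip_width: 0.004
t 11.85 at [ 508.5 -294.6  199.4] tool x [-0.     0.001 -1.   ] yaw of tool y -4.16 F [-0.5  0.2 -0.1] w 0.004 q [-0.65 -0.01  1.73  0.    1.42 -0.58]
```

View pics/j2.png

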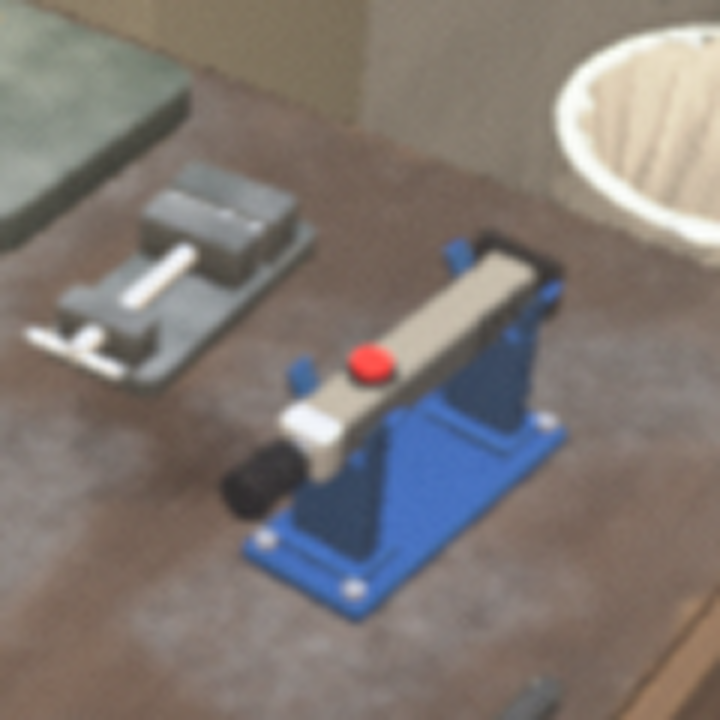

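View pics/j1.png

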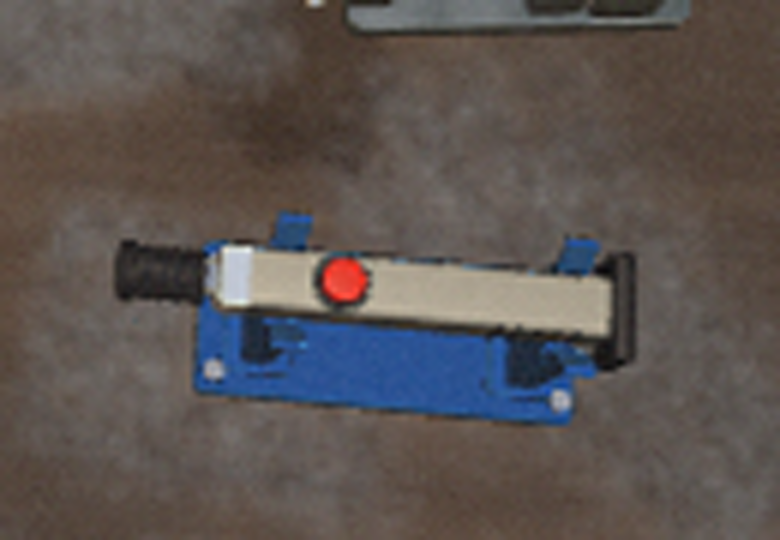

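The handle is seated in both forks with the collar just outside the -y fork. The button is at top crop (344, 279) and scene crop (372, 362).

```bash
python3 - <<'E'
from h import *
a=(344/6+270-.42,279/6+160-.42);b=(372/6+240-.42,360/6+90-.42)
print(onz("top",*a,109),onz("scene",*b,109),tri(a,b))
print("collar",onz("top",619/6+270-.42,308/6+160-.42,105))
to([524.5,-86,125])
E
```

```text
[525.10173609 -87.10961218 109.        ] [524.30900227 -87.58767251 109.        ] (array([524.65159097, -87.26678939, 109.15228279]), np.float64(0.9176312089777474))
collar [ 515.51827909 -199.59101605  105.        ]
t 11.95 at [ 508.6 -294.4  199.6] tool x [ 0.  0. -1.] yaw of tool y -4.13 F [ 0.1 -0.3 -0.5] w -0.001 q [-0.65 -0.01  1.73  0.    1.42 -0.58]
shift in tool axes mm [  74.6    0.9 -209. ]
```

```bash
python3 -m handwheel '[[-1,0,0.001,-0.02,0,0,0],[-1,0,0,-0.04,0,0,0],[-1,0,0,-0.045,0,0,0],[-1,0,0,-0.045,0,0,0],[-1,0,0,-0.035,0,0,0],[-1,0.02,0,-0.015,0,0,0],[-1,0.025,0,-0.0075,0,0,0],[-1,0.02,0,0,0,0,0],[-1,0.008,0,0,0,0,0],[-1,0,0,0,0,0,0],[-1,0,0,0,0,0,0]]'
python3 -c "
from h import *
to([524.6,-87.2,110])"
```

```text
clock: 13.05
eef_pos: [525.1, -88.7, 127.6]
tool_rot: [[0.001, 0.997, -0.073], [-0.0, -0.073, -0.997], [-1.0, 0.001, 0.0]]
wrist_force: [-0.8, 0.6, 0.0]
grip_width: 0.001
t 13.05 at [525.1 -88.7 127.6] tool x [ 0.001 -0.    -1.   ] yaw of tool y -4.19 F [-0.8  0.6  0. ] w 0.001 q [-0.31 -0.08  1.92  0.    1.3  -0.23]
shift in tool axes mm [17.6 -0.7 -1.5]
```

```bash
python3 -m handwheel '[[-1,0.008,-0.0005,-0.001,0,0,0],[-1,0.006,0,0,0,0,0],[-1,0.003,0,0,0,0,0],[-1,0.002,0,0,0,0,0],[-1,0.001,0,0,0,0,0],[-1,0.001,0,0,0,0,0],[-1,0,0,0,0,0,0]]'
python3 -c "
from h import *
to([524.6,-87.2,104])"
```

```text
clock: 13.75
eef_pos: [524.1, -87.7, 105.8]
tool_rot: [[-0.0, 0.997, -0.073], [-0.0, -0.073, -0.997], [-1.0, -0.0, 0.0]]
wrist_force: [-3.2, -0.8, 2.9]
grip_width: 0.002
t 13.75 at [524.1 -87.7 105.8] tool x [-0. -0. -1.] yaw of tool y -4.21 F [-3.2 -0.8  2.9] w 0.002 q [-0.31 -0.06  1.94 -0.    1.26 -0.23]
shift in tool axes mm [ 1.8  0.5 -0.5]
```

```bash
python3 -m handwheel '[[-1,0.001,0,0,0,0,0],[-1,0.001,0,0,0,0,0],[-1,0.0005,0,0,0,0,0],[-1,0,0,0,0,0,0],[-1,0,0,0,0,0,0],[-1,0,0,0,0,0,0],[-1,0,0,0,0,0,0]]'
python3 -c "
from h import *
to([524.6,-87.2,104])
crop(camera('top'),250,160,380,250,6,'k1.png');crop(camera('scene'),230,90,350,210,6,'k2.png')"
```

```text
clock: 14.45
eef_pos: [524.3, -87.7, 103.3]
tool_rot: [[0.0, 0.997, -0.073], [-0.0, -0.073, -0.997], [-1.0, 0.0, 0.0]]
wrist_force: [-2.0, 0.3, 3.4]
grip_width: 0.001
t 14.45 at [524.3 -87.7 103.3] tool x [ 0. -0. -1.] yaw of tool y -4.21 F [-2.   0.3  3.4] w 0.001 q [-0.31 -0.06  1.94 -0.    1.25 -0.23]
shift in tool axes mm [-0.7  0.3 -0.5]
```

View pics/k2.png

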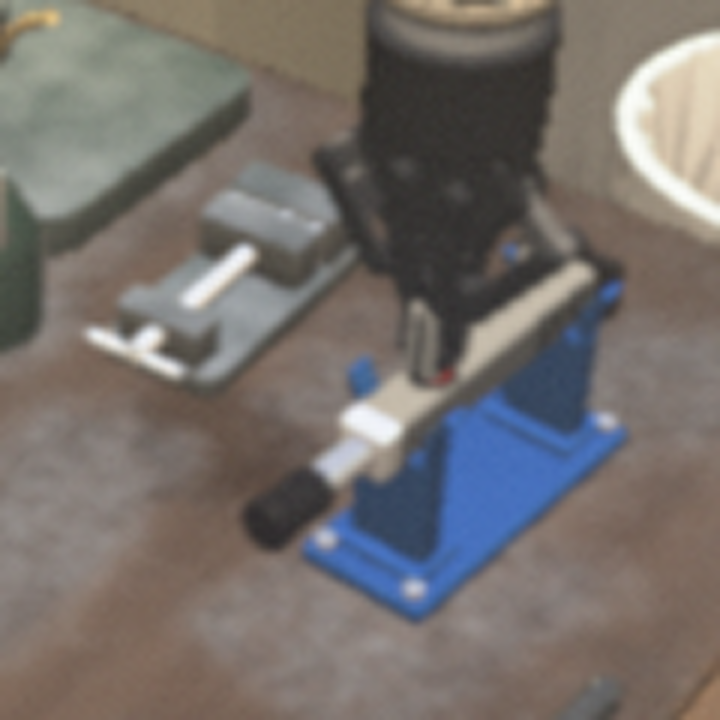

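The inner tube has sprung out: bright tube shows at (345, 455) and the knob is at (288, 510). I'll lift off and move over the knob.

```bash
python3 -m handwheel '[[-1,-0.01,0,0,0,0,0],[-1,-0.03,0,0,0,0,0],[-1,-0.04,0,0,0,0,0],[-1,-0.03,0,0,0,0,0],[0.3,0,0,-0.02,0,0,0],[0.3,0,0,0,0,0,0],[0.3,0,0,0,0,0,0]]'
python3 -c "
from h import *
to(None)
crop(camera('top'),250,160,380,250,6,'l1.png');crop(camera('scene'),230,90,350,210,6,'l2.png')"
```

```text
clock: 15.25
eef_pos: [525.4, -67.5, 212.6]
tool_rot: [[-0.001, 0.997, -0.073], [0.0, -0.073, -0.997], [-1.0, -0.001, 0.0]]
wrist_force: [0.3, 0.5, -0.3]
grip_width: 0.506
t 15.25 at [525.4 -67.5 212.6] tool x [-0.001  0.    -1.   ] yaw of tool y -4.16 F [ 0.3  0.5 -0.3] w 0.506 q [-0.27 -0.16  1.85 -0.    1.45 -0.2 ]
```

View pics/l2.png

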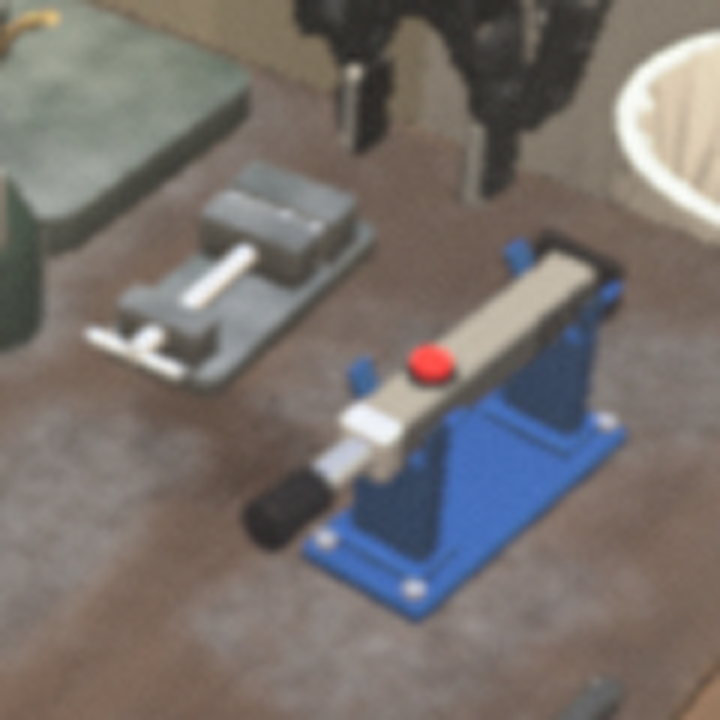

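View pics/l1.png

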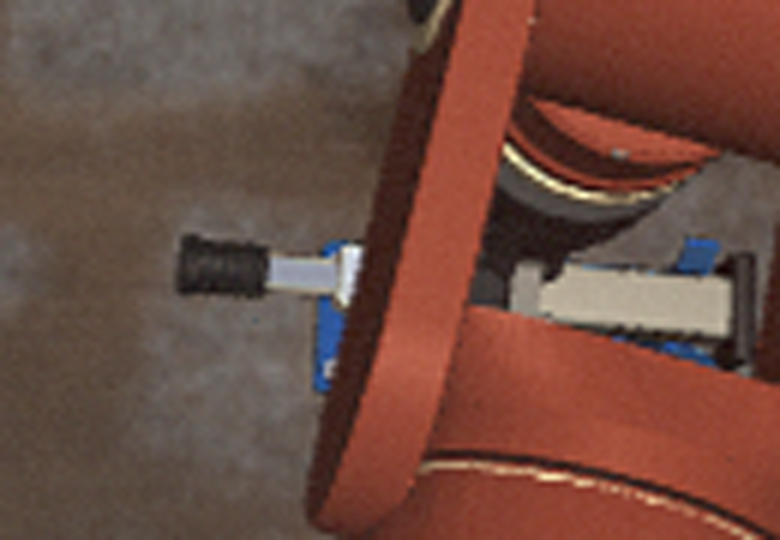

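```bash
python3 - <<'E'
from h import *
c=lambda x,y,z:onz("top",x/6+250-.42,y/6+160-.42,z)
i=c(268,270,88);o=c(178,266,88);i2=c(268,270,96);print(i,o,i2,o-i)
d=np.array([.073,.997]);print("knob pred out 30:",np.array([524.5,-87.2])+d*99)
k=i+(o-i)*15/36;print(k)
s=lambda x,y,z:onz("scene",x/6+230-.42,y/6+90-.42,z)
print("scene knob top line inner/outer",s(300,473,96),s(255,508,98))
to([k[0],k[1],105])
E
```

```text
[531.77571196  -9.63251966  88.        ] [532.91608352  27.98015971  88.        ] [530.20069261  -8.74615928  96.        ] [ 1.14037156 37.61267937  0.        ]
knob pred out 30: [531.727  11.503]
[532.25086678   6.03943008  88.        ]
scene knob top line inner/outer [535.70461594  -4.60525436  96.        ] [536.73074668  26.33875206  98.        ]
t 15.35 at [525.1 -67.9 212. ] tool x [-0.002  0.    -1.   ] yaw of tool y -4.22 F [-0.4  0.2 -1.1] w 0.647 q [-0.27 -0.16  1.85 -0.    1.45 -0.2 ]
shift in tool axes mm [107.    1.9 -74.2]
```

```bash
python3 -m handwheel '[[0.3,0,0.001,-0.02,0,0,0],[0.3,0,0,-0.03,0,0,0],[0.3,0.01,0,-0.024,0,0,0],[0.3,0.03,0,0,0,0,0],[0.3,0.03,0,0,0,0,0],[0.3,0.02,0,0,0,0,0],[0.3,0.005,0,0,0,0,0],[0.3,0,0,0,0,0,0],[0.3,0,0,0,0,0,0]]'
python3 -c "
from h import *
to([531.3,6,72])
crop(camera('scene'),210,90,330,210,6,'m2.png')"
```

```text
clock: 16.25
eef_pos: [532.8, 5.7, 119.2]
tool_rot: [[0.002, 0.997, -0.074], [-0.0, -0.074, -0.997], [-1.0, 0.002, 0.0]]
wrist_force: [-0.2, -0.3, -0.5]
grip_width: 0.65
t 16.25 at [532.8   5.7 119.2] tool x [ 0.002 -0.    -1.   ] yaw of tool y -4.23 F [-0.2 -0.3 -0.5] w 0.65 q [-0.13 -0.07  1.93 -0.    1.28 -0.06]
shift in tool axes mm [47.2 -1.6 -0.2]
```

View pics/m2.png

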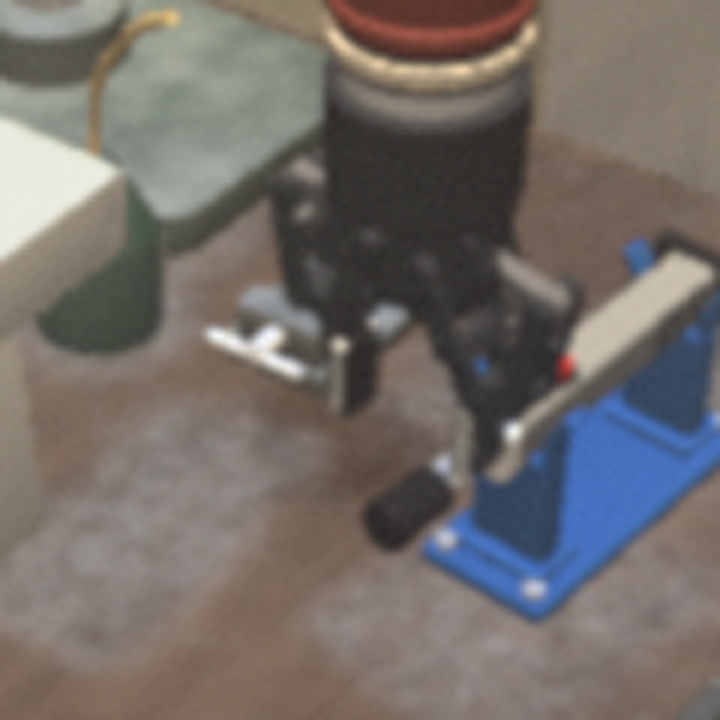

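```bash
python3 -m handwheel '[[0.3,0.015,-0.001,0,0,0,0],[0.3,0.018,0,0,0,0,0],[0.3,0.012,0,0,0,0,0],[0.3,0,0,0,0,0,0],[0.3,0,0,0,0,0,0]]'
python3 -c "
from h import *
to([531.3,6,72])
crop(camera('top'),230,150,360,240,6,'n1.png');crop(camera('scene'),210,90,330,210,6,'n2.png')"
```

```text
clock: 16.8
eef_pos: [531.0, 6.1, 73.0]
tool_rot: [[-0.0, 0.997, -0.073], [0.0, -0.073, -0.997], [-1.0, -0.0, 0.0]]
wrist_force: [1.0, -0.3, -0.7]
grip_width: 0.65
t 16.8 at [531.    6.1  73. ] tool x [-0.  0. -1.] yaw of tool y -4.21 F [ 1.  -0.3 -0.7] w 0.65 q [-0.13 -0.02  1.96 -0.    1.2  -0.06]
shift in tool axes mm [1.  0.3 0.1]
```

View pics/n2.png

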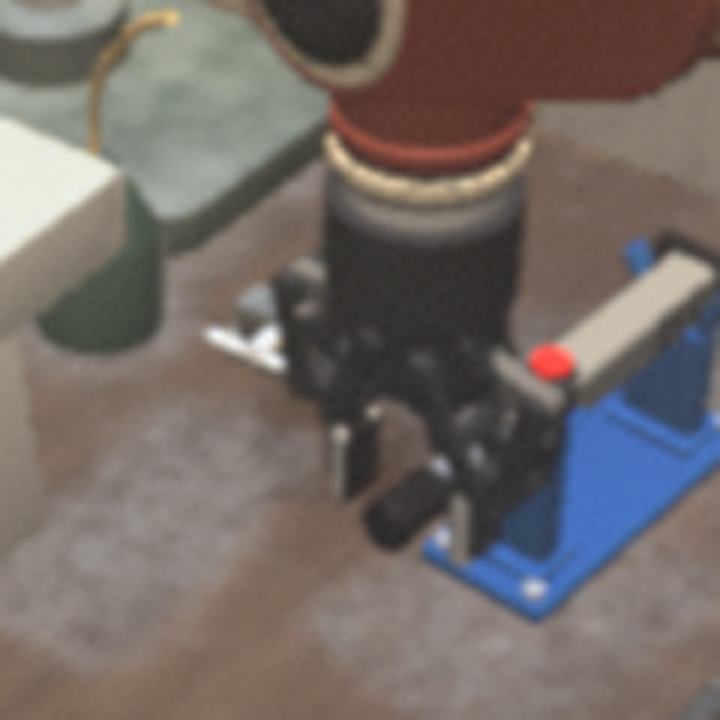

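View pics/n1.png

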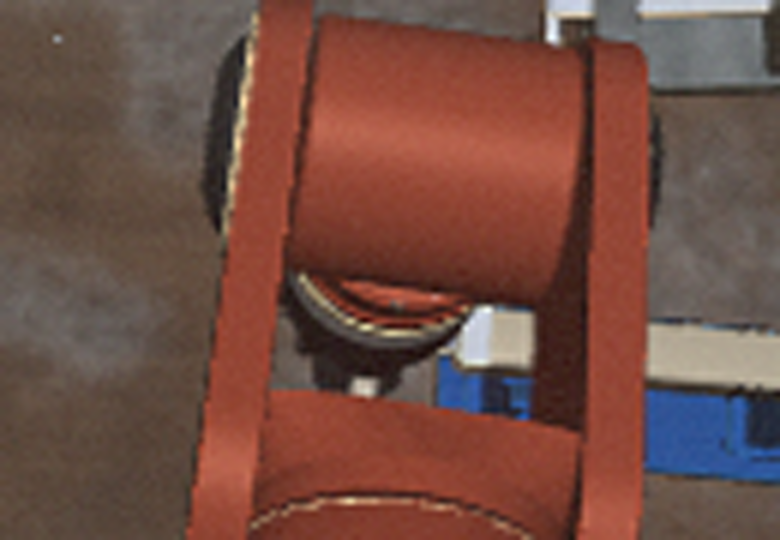

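Fingers straddle the knob: tips at (340, 490) and (460, 555), knob at (405, 505). I'll close.

```bash
python3 -m handwheel '[[0,0.001,0,0,0,0,0],[-1,0,0,0,0,0,0],[-1,0,0,0,0,0,0],[-1,0,0,0,0,0,0],[-1,0,0,0,0,0,0],[-1,0,0,0,0,0,0],[-1,0,0,0,0,0,0],[-1,0,0,0,0,0,0]]' 50
python3 -c "
from h import *
to(None)
crop(camera('scene'),210,90,330,210,6,'o2.png')"
```

```text
clock: 17.7
eef_pos: [531.4, 6.1, 72.5]
tool_rot: [[0.001, 0.997, -0.073], [0.0, -0.073, -0.997], [-1.0, 0.001, -0.0]]
wrist_force: [-0.2, 0.4, 3.7]
grip_width: 0.246
t 17.7 at [531.4   6.1  72.5] tool x [ 0.001  0.    -1.   ] yaw of tool y -4.21 F [-0.2  0.4  3.7] w 0.246 q [-0.13 -0.02  1.96  0.    1.2  -0.06]
```

View pics/o2.png

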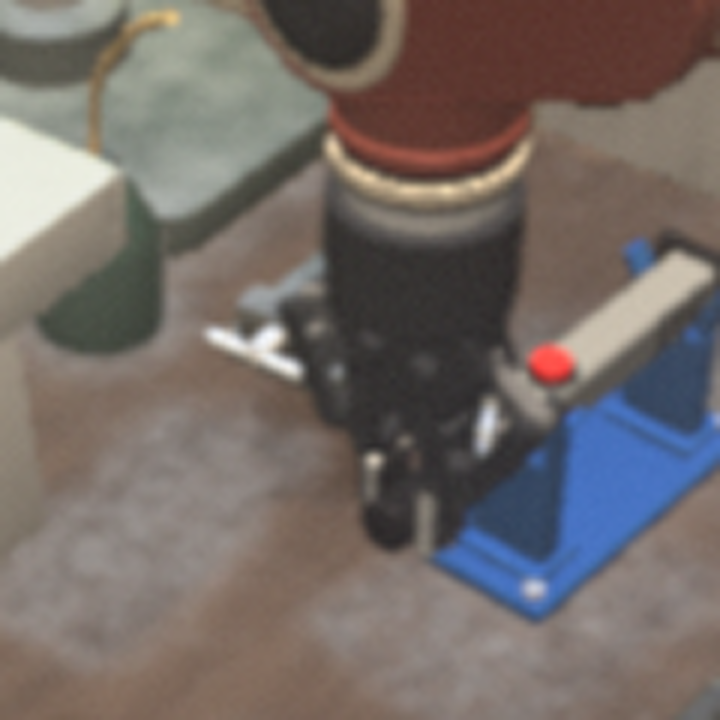

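```bash
python3 -m handwheel '[[-1,-0.0005,0,-0.005,0,0,0],[-1,0,0,-0.005,0,0,0],[-1,0,0,-0.005,0,0,0],[-1,0,0,0,0,0,0]]' 70
python3 -c "
from h import *
to(None)"
```

```text
clock: 18.15
eef_pos: [532.4, 21.8, 72.7]
tool_rot: [[0.001, 0.997, -0.073], [0.0, -0.073, -0.997], [-1.0, 0.001, -0.0]]
wrist_force: [2.2, -0.4, 1.7]
grip_width: 0.231
t 18.15 at [532.4  21.8  72.7] tool x [ 0.001  0.    -1.   ] yaw of tool y -4.16 F [ 2.2 -0.4  1.7] w 0.231 q [-0.1  -0.01  1.96  0.    1.2  -0.03]
```

```bash
python3 -m handwheel '[[-1,-0.0005,0,-0.007,0,0,0],[-1,0,0,-0.008,0,0,0],[-1,0,0,-0.008,0,0,0],[-1,0,0,-0.008,0,0,0],[-1,0,0,-0.008,0,0,0],[-1,0,0,-0.006,0,0,0],[-1,0,0,0,0,0,0]]'
python3 -c "
from h import *
to(None)
crop(camera('top'),220,150,380,250,5,'p1.png');crop(camera('scene'),190,90,330,230,5,'p2.png')"
```

```text
clock: 18.85
eef_pos: [535.0, 66.8, 72.8]
tool_rot: [[-0.001, 0.997, -0.072], [0.0, -0.072, -0.997], [-1.0, -0.001, -0.0]]
wrist_force: [0.3, -2.3, 0.7]
grip_width: 0.235
t 18.85 at [535.   66.8  72.8] tool x [-0.001  0.    -1.   ] yaw of tool y -4.16 F [ 0.3 -2.3  0.7] w 0.235 q [-0.01  0.    1.94  0.    1.2   0.06]
```

View pics/p2.png

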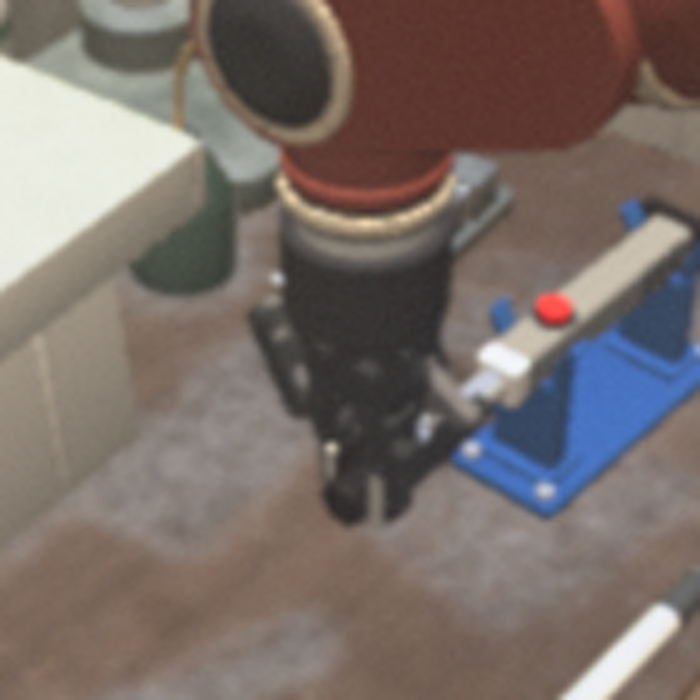

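View pics/p1.png

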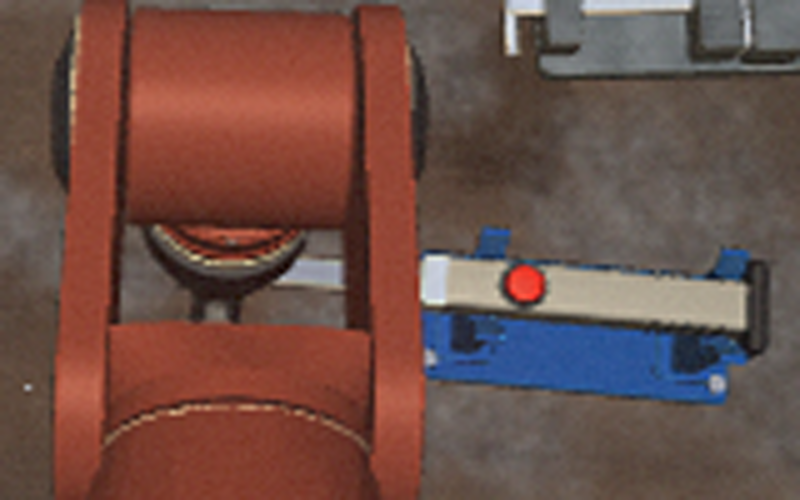

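The tube is being drawn out and the handle still lies in both forks with its collar by the fork. I'll continue gently.

```bash
python3 -m handwheel '[[-1,0,0,-0.005,0,0,0],[-1,0,0,-0.005,0,0,0],[-1,0,0,-0.004,0,0,0],[-1,0,0,-0.002,0,0,0],[-1,0,0,0,0,0,0]]'
python3 -m handwheel '[[-1,0,0,-0.002,0,0,0],[-1,0,0,-0.001,0,0,0],[-1,0,0,0,0,0,0]]'
```

```text
clock: 19.45
eef_pos: [536.5, 82.2, 73.0]
tool_rot: [[-0.0, 0.997, -0.073], [0.0, -0.073, -0.997], [-1.0, -0.0, -0.0]]
wrist_force: [0.1, -2.8, -2.0]
grip_width: 0.235
clock: 19.75
eef_pos: [536.8, 85.0, 73.0]
tool_rot: [[-0.0, 0.997, -0.073], [0.0, -0.073, -0.997], [-1.0, -0.0, -0.0]]
wrist_force: [0.2, -3.3, -1.4]
grip_width: 0.234
```

```bash
for i in 1; do python3 -m handwheel '[[-1,0,0,-0.002,0,0,0],[-1,0,0,-0.001,0,0,0],[-1,0,0,0,0,0,0]]'; python3 -m handwheel '[[-1,0,0,-0.001,0,0,0],[-1,0,0,-0.001,0,0,0],[-1,0,0,0,0,0,0]]';  python3 -m handwheel '[[-1,0,0,-0.001,0,0,0],[-1,0,0,-0.001,0,0,0],[-1,0,0,0,0,0,0]]'; done | grep -E "eef|wrist|grip"
```

```text
eef_pos: [537.0, 88.0, 73.0]
wrist_force: [-0.9, -5.0, -1.7]
grip_width: 0.235
eef_pos: [537.2, 90.0, 73.1]
wrist_force: [-0.5, -3.9, -1.6]
grip_width: 0.234
eef_pos: [537.4, 92.0, 73.1]
wrist_force: [-0.6, -4.3, -1.7]
grip_width: 0.23
```

```bash
(python3 -m handwheel '[[-1,0,0,-0.001,0,0,0],[-1,0,0,-0.001,0,0,0],[-1,0,0,0,0,0,0]]'; python3 -m handwheel '[[-1,0,0,-0.001,0,0,0],[-1,0,0,0,0,0,0]]') | grep -E "eef|wrist|grip"
python3 -c "
from h import *
to(None)
crop(camera('top'),220,150,380,250,5,'q1.png');crop(camera('scene'),190,90,330,230,5,'q2.png')"
```

```text
eef_pos: [537.5, 94.0, 73.1]
wrist_force: [-0.9, -4.0, -2.0]
grip_width: 0.23
eef_pos: [537.6, 94.9, 73.1]
wrist_force: [-0.5, -5.1, -2.3]
grip_width: 0.236
t 21.15 at [537.6  94.9  73.1] tool x [-0.  0. -1.] yaw of tool y -4.2 F [-0.5 -5.1 -2.3] w 0.236 q [0.04 0.02 1.93 0.   1.2  0.11]
```

View pics/q1.png

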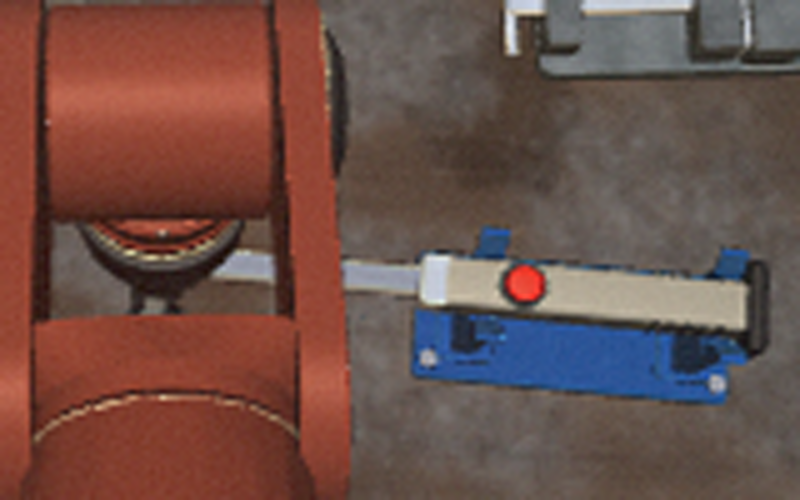

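View pics/q2.png

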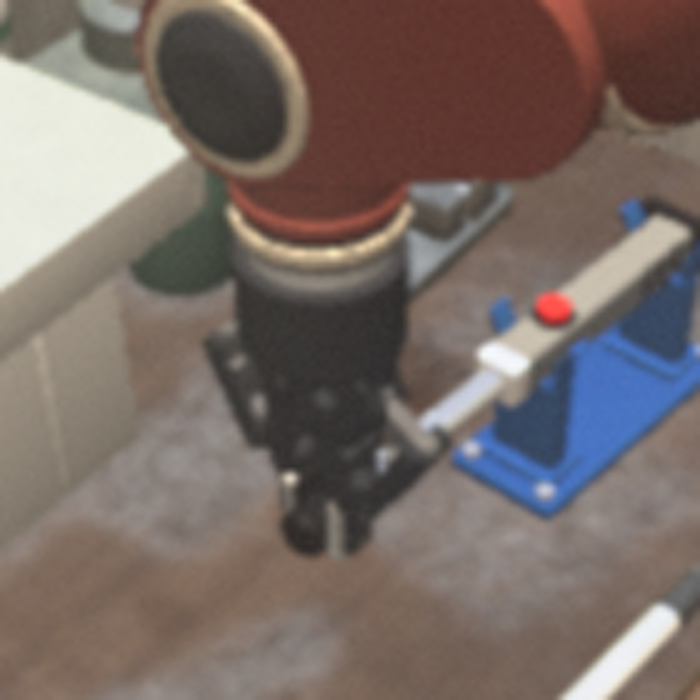

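```bash
python3 - <<'E'
from h import *
b=onz("top",525/5+220-.4,284/5+150-.4,109);print(b)
print("knob at stop y≈",b[1]+.997*(69+110))
E
(python3 -m handwheel '[[-1,0,0,-0.001,0,0,0],[-1,0,0,0,0,0,0]]'; python3 -m handwheel '[[-1,0,0,-0.001,0,0,0],[-1,0,0,0,0,0,0]]') | grep -E "eef|wrist|grip"
```

```text
[524.2202489  -81.43475239 109.        ]
knob at stop y≈ 97.02824761437508
eef_pos: [537.7, 95.9, 73.1]
wrist_force: [-1.0, -5.0, -0.9]
grip_width: 0.233
eef_pos: [537.7, 96.6, 73.1]
wrist_force: [-0.9, -5.2, -1.6]
grip_width: 0.235
```

```bash
(python3 -m handwheel '[[-1,0,0,-0.001,0,0,0],[-1,0,0,0,0,0,0]]'; python3 -m handwheel '[[-1,0,0,-0.001,0,0,0],[-1,0,0,0,0,0,0]]') | grep -E "eef|wrist|grip"
```

```text
eef_pos: [537.7, 96.6, 73.0]
wrist_force: [-0.5, -10.0, -2.4]
grip_width: 0.233
eef_pos: [537.7, 96.6, 73.0]
wrist_force: [-1.2, -12.3, -1.8]
grip_width: 0.232
```

Hard stop reached: the tool stands still at y = 96.6 while the pull rose from 5 to 12 N, and 97 was predicted. I'll hold and check everything.

```bash
python3 -m handwheel '[[-1,0,0,-0.0005,0,0,0],[-1,0,0,0,0,0,0],[-1,0,0,0,0,0,0],[-1,0,0,0,0,0,0],[-1,0,0,0,0,0,0],[-1,0,0,0,0,0,0]]' | grep -E "eef|wrist|grip"
python3 -c "
from h import *
to(None)
t=camera('top');s=camera('scene');cv2.imwrite('pics/z1.png',t[:,:,::-1]);crop(s,150,90,350,240,4,'z2.png');crop(t,200,140,390,250,4,'z3.png')"
```

```text
eef_pos: [537.7, 96.6, 72.9]
wrist_force: [-1.9, -14.4, -0.7]
grip_width: 0.234
t 22.65 at [537.7  96.6  72.9] tool x [-0.001 -0.006 -1.   ] yaw of tool y -4.2 F [ -1.9 -14.4  -0.7] w 0.234 q [ 0.04  0.02  1.92 -0.01  1.2   0.12]
```

View pics/z2.png

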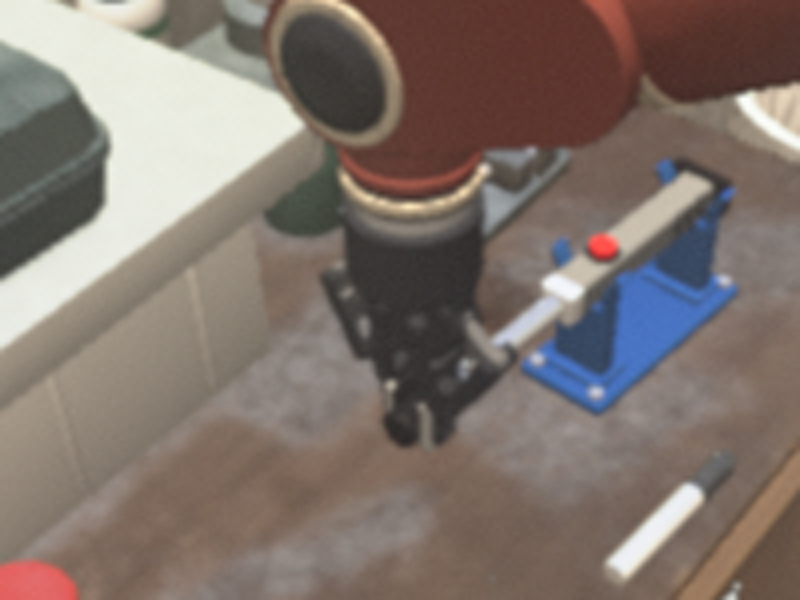

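View pics/z1.png

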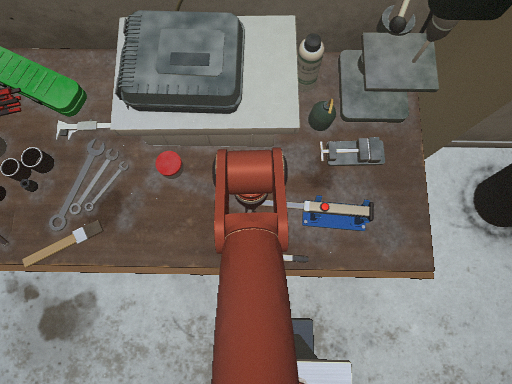

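View pics/z3.png

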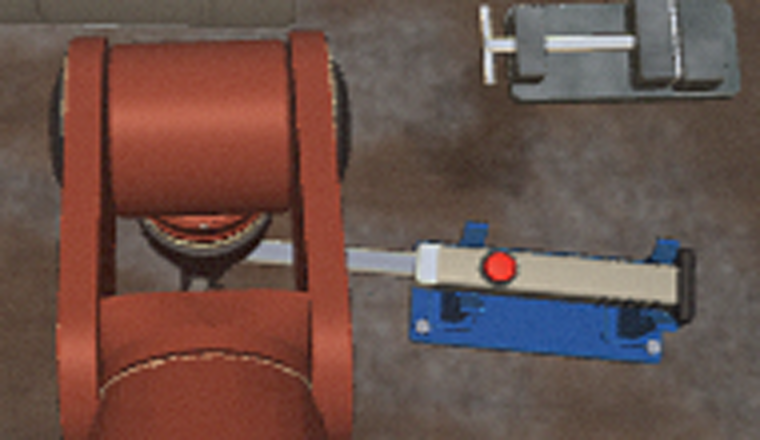

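The tube is fully out and held, the handle is seated in both forks with its collar on the fork, and the tin at (168, 163), vice at (353, 151) and marker are where they were. I'll hand it in.

```bash
python3 -c "
from h import *
print(bot.job_done())
to(None)"
```

```text
the job is handed in; nothing more can be done
None
the job is handed in; nothing more can be done
```

The job is handed in at about 22.7 s of the 64 s allowed. The handle lies button-up in the cradle, and the arm is holding the knob with the tube at its second stop. No verdict was reported.

- **Placing:** I carried the handle by its middle and lowered it into both forks. It was held up by the slot floors before I let go, and the black collar sat just outside the -y fork.
- **Press:** I pressed the red button with shut fingers, and the camera showed the tube out at its first stop.
- **Pull:** I took the knob from above with a 70 N grip and drew it out. The tool stopped at y = 96.6 mm (about 97 was predicted for full reach). The pull then rose from about 5 N to 14 N without further movement, so it is against the hard stop.
- **Last checks:**
  - The grip width was steady and the handle was seated with its collar at the fork.
  - The tin and vice were unmoved in the pictures.
  - The marker was partly hidden by the arm in the top view, so I judged it unmoved by eye from the scene view.
  - I could not read the state again after handing in.
- **Small disagreements:** The two cameras differed by about 2 mm. There was 2–4 N of sideways touch on the slot wall while lowering. The tool tilted about 0.3° under the final pull.

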